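Fit the driver module and present the cover for screwing

ROBOT

A 6-joint arm with a two-finger parallel gripper is mounted at the origin on a cart in front of the work surface, level with it; the furniture and walls round the work are solid. World frame = base frame: x ahead of the robot, y to its left, z up, the work surface at z = 0. Lengths are in m, angles in degrees, forces in N, time in s.
With the tool pointing down it reaches from about 0.25 to 0.725 m from the base axis. Payload 9.7 kg.
Tool frame: the origin (TCP) lies midway between the tips of the shut fingers; the grasp point (between the pads) lies 19 mm behind it; z points along the fingers, y is the line along which they close (so a half turn about z gives the same grasp; the last joint's range is limited). The gripper opens to 85 mm and grips with 20 to 120 N. Pads are 22 mm wide; open, the fingers measure 114 mm over their backs; the gripper's body (76 mm by 85 mm) begins 54 mm behind the grasp point. The pads swing forward as they close: fully open they stand 13 mm farther back than shut.
Start: joints at [-75.115, 4.979, 10.078, 95.1, 0, 90], TCP at [0.141, -0.532, 0.231] pointing down, gripper open.
Joint ranges: [-179.16, 179.16], [-48.56, 103.87], [-65.8, 70.77], [-126.05, 130.52], [-82.76, 87.17], [-180, 180]. Speed limits (degrees/s): [127.2, 127.2, 147.25, 180, 180, 180].

INTERFACE

Orientations are given as [roll, pitch, yaw] about the fixed x, y, z axes, in that order (R = Rz(yaw) Ry(pitch) Rx(roll)).
In Python, from workcell import * gives the robot as it stands.
- The arm moves only by the tool servo_tool, never from a script. Its argument "moves" is a list of rows, each a list of 4 numbers: the shift along the world's x, y, z in cm, then the turn about the world's z in rad. A call has 1 to 20 rows; each row is the pose to reach, as a shift and turn from the pose commanded when the call began; what a row does not reach only later rows make up. A row lasts 1/12 s, in which the tool goes at most 41.7 mm and 7.16 degrees, less where a joint would pass 70% of its speed; a pose out of reach is approached as far as the arm can. A call with a gripper value outside its range is refused whole. "claw" is the closure, from 0 (fully open) to 1 (shut), set as the call begins (left out, the last holds). The fingers move at their own pace and stop on an object; "force" is the grip in N (left out, the last holds). Time passes only in rows, so rows that repeat a pose let the fingers close. It gives the time, the measured TCP pose, the force, the opening and the grip force at its end, in the units of the state.
- get_obs(): the state, without advancing time (a new reading comes with each control period).
- camera(name): name is "scene" or "side" or "wrist"; returns the picture (480x640x3 uint8, red, green, blue); there is no depth.
- get_calibration(name): a dict with "fx", "fy", "cx", "cy" (pixels), "rvec" (rotation vector, rad) and "tvec" (3), from world to camera coordinates, as OpenCV has them; the wrist camera has in their place "tool_from_camera" (4x4, takes a point from camera to tool coordinates, whose origin is the TCP and whose axes are the flange's). Camera axes: x right, y down, z forward; pixel columns grow to the right and rows downward; lengths in m; the calibration is good to about 2 mm. A picture is of the moment at which its call begins: read the wrist's pose just before it. get_calibration takes no time and is no camera call.
- job_done(): hands the job in; it is judged then, once.
The state is a dict: "time": time; "q": joint angles; "qd": joint speeds; "joint_efforts": joint torques, N m; "ee_pos": TCP position; "tcp_rot": TCP orientation; "wrist_force": force on the tool from outside, world axes, zero at the start; "torque": the same for the moment, N m; "opening": finger opening in m; "grasp_force": force on a finger pad.
Only numpy, scipy, OpenCV 4.12 (cv2) and the standard library are available. Lean on these libraries where they do the work, as an engineer would, in place of code of your own. Each camera call takes 0.05 s, during which the arm holds its last target. There are 200 camera calls.

TASK

Take the blue slab module from the wooden stand, slide it down into the guide slot of the open grey box until fully home, and let go. Then lift the aluminium cover by its handle and hold it level, hovering about 1 cm above the box, so that each threaded corner hole shows wholly through the cover hole above it. Finish while still holding the cover steady there, touching neither box nor module, and leave the vial, tint jar, tape and cup where they are.

Things in the scene. Friction and masses are not known exactly. Their poses are not given: they have to be found in the camera images.
- box: Open-topped grey control box, fixed, 140 (x) x 126 (y) x 68 mm high, walls 4 mm; origin at the centre of its underside, z up. Inside: a brass-topped boss 18 mm square in each corner, tops flush with the rim (68 mm up), and midway along each short (x) end wall a black upright guide; the two guides form the slot. Two small sockets stick out of its +x face.
- slot (a point): Centre of the slot's bottom, 8 mm above the box's underside (60 mm below the rim), mid-box; axes as the box's. The slot runs along x, 103 mm long, 12 mm wide (y), straight up to 43 mm above its bottom, then flaring to 23 mm wide at 53 mm. Its side lips cover only 8 mm at each end: the middle 87 mm is open to both sides for fingers (box inside 118 mm wide).
- thread0 (a point): Centre of the mouth of the 5 mm threaded hole in the boss at the box's (+x, +y) corner, level with the rim, +57 and +50 mm from the box's centre in the box's frame.
- thread1 (a point): Centre of the mouth of the 5 mm threaded hole in the boss at the box's (-x, +y) corner, level with the rim, -57 and +50 mm from the box's centre in the box's frame.
- thread2 (a point): Centre of the mouth of the 5 mm threaded hole in the boss at the box's (-x, -y) corner, level with the rim, -57 and -50 mm from the box's centre in the box's frame.
- thread3 (a point): Centre of the mouth of the 5 mm threaded hole in the boss at the box's (+x, -y) corner, level with the rim, +57 and -50 mm from the box's centre in the box's frame.
- stand: Light wooden stand, fixed, 124 (x) x 60 (y) x 24 mm high, origin at the centre of its underside; a groove along its x, 14 mm wide, 108 mm long, its bottom 8 mm up, in which the module stands upright at the start.
- module: Blue flat slab, loose, 0.12 kg, 100 mm long (x), 10 mm thick (y), 56 mm high (z), standing on edge; lowest 3 mm narrowed to 7 mm. Origin at the centre of its underside. A white stripe on both faces; alike after half a turn, fits either way round. It goes in standing as in the stand, its x along the box's x; fully home its origin is at slot and its top 4 mm below the rim.
- cover: Aluminium plate, loose, 0.25 kg, flat on the table, 140 (x) x 126 (y) x 4 mm, the box's outline; origin at the centre of its underside, centre of mass above it. Black bar handle along its x over the centre: bar 84 mm long, 11 mm wide (y), 26 to 42 mm above the underside, open beneath over 64 mm. Fits either way round (half a turn makes no difference).
- hole0 (a point): Centre, at the underside, of the 11 mm cover hole at its (+x, +y) corner, +57 and +50 mm from the cover's centre in the cover's frame.
- hole1 (a point): Centre, at the underside, of the 11 mm cover hole at its (-x, +y) corner, -57 and +50 mm from the cover's centre in the cover's frame.
- hole2 (a point): Centre, at the underside, of the 11 mm cover hole at its (-x, -y) corner, -57 and -50 mm from the cover's centre in the cover's frame.
- hole3 (a point): Centre, at the underside, of the 11 mm cover hole at its (+x, -y) corner, +57 and -50 mm from the cover's centre in the cover's frame.
- vial: Bystander: small vial with a white cap and violet contents, 38 mm across, 62 mm high; origin at the centre of its underside.
- tint_jar: Bystander: brown jar with a black cap, 34 mm across, 40 mm high; origin at the centre of its underside.
- tape: Bystander: roll of beige masking tape lying flat, 96 mm across, 25 mm high; origin at the centre of its underside.
- cup: Bystander: empty clear cup, 84 mm across, 75 mm high; origin at the centre of its underside.
There are look-alikes about, which are no part of the job. What is meant by the module is not orange or turquoise, and is the larger of those in its own colour.

How it is judged:
By the outcome, as a careful person would: the job done as asked, in the order asked, and still so for the second after the job is handed in, while the arm keeps its last pose, push and grip.
It also fails if it takes over 54 s, if anything falls off the work surface, if the arm or the gripper's body presses on something with over 40 N, if the wrist force passes 120 N, or if a joint passes its speed limit or range.

## Working session

There is one attempt and no reset: what is moved stays moved. The work goes in short steps, Python scripts to look and compute and a tool call to move; the robot and the scene stay as the last step left them, time stands still between calls to the robot, and variables do not carry over. Pictures are saved under pics/ and viewed, at most 13 in all, crops included, and the job is handed in when it is done.

Besides the shell and the picture viewer there is one more tool, called after ">>>" by a JSON object that holds its "name" and its "arguments". servo_tool: Moves the arm, as the interface text tells. Its arguments: {"type":"object","properties":{"moves":{"type":"array","items":{"type":"array","items":{"type":"number"}}},"claw":{"type":"number"},"force":{"type":"number"}},"required":["moves"]}

```bash
mkdir -p pics; ls; python3 - <<'E'
from workcell import *
import cv2,numpy as np
for n in ("scene","side"):
    im=camera(n); cv2.imwrite(f"pics/{n}0.png",im[:,:,::-1]); c=get_calibration(n); print(n,c)
print(get_calibration("wrist"))
o=get_obs();print(o)
E
```

```text
pics
scene {'fx': 435.1513070612871, 'fy': 435.1513070612871, 'cx': 322.2952077655486, 'cy': 241.48574425575276, 'rvec': array([ 1.06831916, -2.40554101,  1.05025875]), 'tvec': array([0.40561395, 0.32606864, 0.82276566])}
side {'fx': 579.2688563546692, 'fy': 579.2688563546692, 'cx': 325.7777988727357, 'cy': 237.35582342434722, 'rvec': array([ 2.13197693, -0.17485635,  0.12117304]), 'tvec': array([-0.53858216,  0.10848602,  1.2381198 ])}
{'fx': 422.4388173369424, 'fy': 422.4388173369424, 'cx': 322.37408407363534, 'cy': 240.0741493979277, 'tool_from_camera': array([[-3.12109966e-04, -9.44546939e-01, -3.28376283e-01,
         8.49841055e-02],
       [ 9.99998641e-01,  2.36843713e-04, -1.63172425e-03,
         4.87597669e-04],
       [ 1.61901401e-03, -3.28376346e-01,  9.44545581e-01,
        -1.42951057e-01],
       [ 0.00000000e+00,  0.00000000e+00,  0.00000000e+00,
         1.00000000e+00]])}
{'time': 0.1, 'q': array([-7.51145310e+01,  5.00894286e+00,  1.00414212e+01,  9.51014332e+01,
        1.76905494e-03,  9.00017011e+01]), 'qd': array([ 0.01024334, -0.07922518,  0.20288142, -0.01120202,  0.06968735,
       -0.02612017]), 'joint_efforts': array([ 3.63114141e-04, -5.21558654e+01,  4.65655804e+01,  1.59069349e-02,
        1.44454663e-05,  1.55049776e-05]), 'ee_pos': array([ 0.14124438, -0.53134345,  0.23066618]), 'tcp_rot': array([-1.79931045e+02, -1.76700646e-03,  1.48837658e+01]), 'wrist_force': array([-0.07235811, -1.00410693, -0.72478037]), 'torque': array([-0.00593885, -0.04026669,  0.01852129]), 'grasp_force': 0.0, 'opening': 0.08546314042401833}
```

View pics/scene0.png

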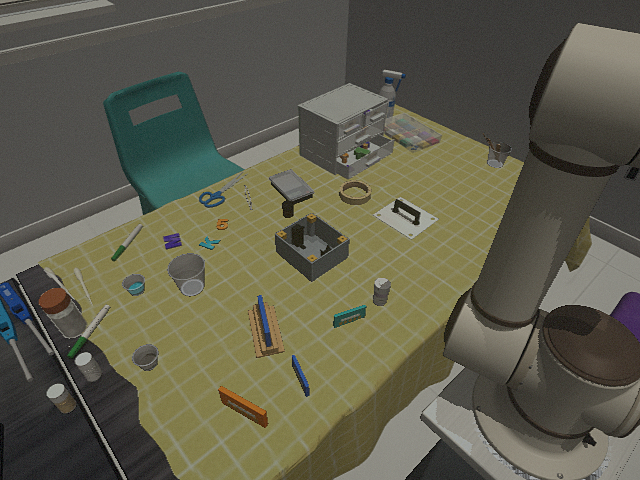

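View pics/side0.png

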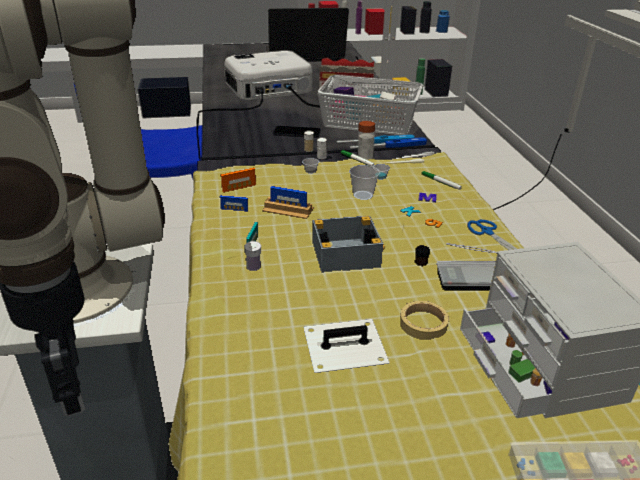

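The scene view shows the stand with the large blue module at about (265,325), and a small blue look-alike at (300,375). The box is at (312,245) and the cover, with its black handle, at (407,215). The side view has the module at (290,200), the box at (346,243) and the cover at (345,343). Next I'll get rough positions.

```bash
cat > h.py <<'E'
from workcell import *
import cv2,numpy as np
from scipy.spatial.transform import Rotation as Ro
def cam(n):
    c=get_calibration(n); K=np.array([[c['fx'],0,c['cx']],[0,c['fy'],c['cy']],[0,0,1]])
    if n=='wrist':
        o=get_obs(); R=Ro.from_euler('xyz',o['tcp_rot'],degrees=True).as_matrix()
        T=c['tool_from_camera']; return K,R@T[:3,:3],R@T[:3,3]+o['ee_pos']
    R=cv2.Rodrigues(c['rvec'])[0]; return K,R.T,-R.T@c['tvec']
def ray(C,uv,z):
    K,R,p=C; d=(R@np.linalg.inv(K)@np.c_[np.atleast_2d(uv),np.ones(len(np.atleast_2d(uv)))].T).T
    return p+d*((z-p[2])/d[:,2])[:,None]
def blobs(m,amin=5):
    n,_,s,c=cv2.connectedComponentsWithStats(m.astype(np.uint8))
    return [(s[i,4],c[i],s[i,:4]) for i in range(1,n) if s[i,4]>=amin]
def shot(n,f=None):
    C=cam(n); im=camera(n)
    if f: cv2.imwrite(f"pics/{f}.png",im[:,:,::-1])
    return C,im,cv2.cvtColor(im,cv2.COLOR_RGB2HSV)
E
python3 - <<'E'
from h import *
np.set_printoptions(precision=4,suppress=True)
S=cam('scene');D=cam('side')
print('box sc',ray(S,[(312,217),(280,235),(344,236),(312,262)],.068))
print('box sd',ray(D,[(323,225),(371,225),(322,246),(376,245)],.068))
print('cover',ray(S,[(407,217)],.004),ray(D,[(345,345)],.004), 'sd corners',ray(D,[(305,326),(372,321),(387,362),(311,370)],.004))
print('mod top ends sc',ray(S,[(261,297),(270,345)],.064),'sd',ray(D,[(272,188),(307,193)],.064))
print('tape',ray(S,[(355,193)],.012),'jar',ray(D,[(422,262)],0),'vial',ray(D,[(254,267)],0),'cup',ray(D,[(363,197)],0))
E
```

```text
box sc [[ 0.6535 -0.0109  0.068 ]
 [ 0.654   0.0942  0.068 ]
 [ 0.5464 -0.0219  0.068 ]
 [ 0.532   0.0966  0.068 ]]
box sd [[ 0.5513  0.0697  0.068 ]
 [ 0.662   0.0537  0.068 ]
 [ 0.5342 -0.0175  0.068 ]
 [ 0.6527 -0.0309  0.068 ]]
cover [[ 0.5324 -0.2633  0.004 ]] [[ 0.5373 -0.2653  0.004 ]] sd corners [[ 0.4701 -0.2002  0.004 ]
 [ 0.6047 -0.2057  0.004 ]
 [ 0.6046 -0.3214  0.004 ]
 [ 0.4638 -0.3196  0.004 ]]
mod top ends sc [[0.5294 0.2455 0.064 ]
 [0.4207 0.3046 0.064 ]] sd [[0.4526 0.278  0.064 ]
 [0.5386 0.2381 0.064 ]]
tape [[ 0.7018 -0.2251  0.012 ]] jar [[ 0.7709 -0.0161  0.    ]] vial [[0.3851 0.0213 0.    ]] cup [[0.7064 0.312  0.    ]]
```

>>> {"name": "servo_tool", "arguments": {"moves": [[2,4,0,-0.05],[4,8,0,-0.1],[6,12,0,-0.15],[8,16,0,-0.2],[9.5,20,0,-0.25],[11,24,0,-0.3],[13,28,0,-0.35],[14.5,32,0,-0.4],[16.5,36,0,-0.45],[18,40,0,-0.5],[20,44,0,-0.55],[22,48,0,-0.6],[24,52,0,-0.65],[26,56,0,-0.7],[27.5,60,0,-0.73],[29,64,0,-0.73],[30.5,68,0,-0.73],[32,72,-0.5,-0.73],[33.5,76,-1,-0.73],[34.4,79,-1.5,-0.73]], "claw": 0, "force": 40}}

```text
time: 1.77
ee_pos: [0.321, -0.1372, 0.2284]
tcp_rot: [-178.2, 0.0, -24.5]
wrist_force: [-0.3, 0.4, 0.1]
opening: 0.0854
grasp_force: 0.0
```

>>> {"name": "servo_tool", "arguments": {"moves": [[0,0.7,-1,0],[0,0.7,-1,0],[0,0.7,-1,0]]}}

```text
time: 2.02
ee_pos: [0.3192, -0.1339, 0.2183]
tcp_rot: [-178.0, 0.1, -24.3]
wrist_force: [-0.2, 0.3, 0.8]
opening: 0.0853
grasp_force: 0.0
```

```bash
python3 - <<'E'
from h import *
np.set_printoptions(precision=4,suppress=True)
C,im,h=shot('wrist','w1'); o=get_obs(); print(o['time'],o['ee_pos'],o['tcp_rot'])
m=cv2.inRange(h,(105,120,40),(130,255,255))
for b in blobs(m>0,150): print(b)
E
```

```text
2.0667 [ 0.3194 -0.134   0.2186] [-178.0319    0.0321  -24.3323]
```

View pics/w1.png

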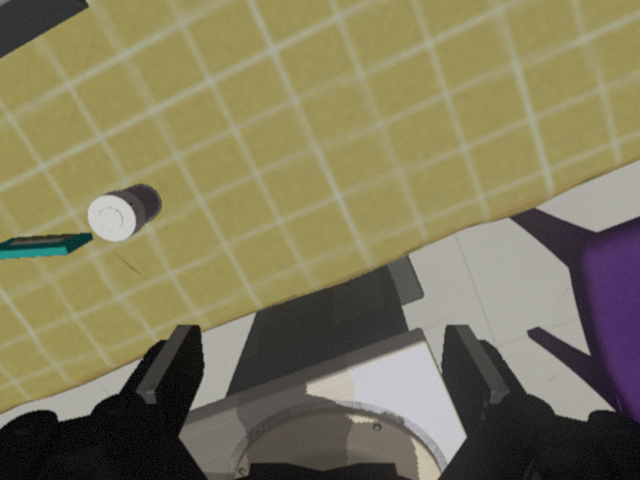

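The wrist view shows only the vial (110,217), the turquoise decoy (45,245) and the table edge. The arm covered about half the distance, so I'll check the joints.

```bash
python3 - <<'E'
from h import *
o=get_obs(); print(o['q'].round(1),o['qd'].round(2),o['ee_pos'],o['tcp_rot'])
E
```

```text
[-24.4 -22.9 -15.7  97.2   2.  179.9] [-0.25  0.24  0.63 -0.02 -0.04 -0.01] [ 0.31936271 -0.13403922  0.21861862] [-1.78031895e+02  3.21217667e-02 -2.43322640e+01]
```

Joint 6 is at its limit, so I'll use the half-turned grasp (yaw about 153).

>>> {"name": "servo_tool", "arguments": {"moves": [[0.7,1.5,0,0.12],[1.4,3,0,0.24],[2.1,4.5,0,0.36],[2.8,6,0,0.48],[3.5,8,0,0.6],[4.2,10,0,0.72],[5,12,0,0.84],[6,14,0,0.96],[7,16,0,1.08],[7.8,18,0,1.2],[8.5,20,0,1.32],[9.2,22,0,1.44],[10,24,0,1.56],[11,26,0,1.68],[12,28,0,1.8],[12.8,30,0,1.92],[13.5,32,0,2.04],[14.2,34,0,2.16],[14.8,35.5,0,2.28],[15.3,37,0,2.4]]}}

```text
time: 3.73
ee_pos: [0.4729, 0.2371, 0.2185]
tcp_rot: [-178.0, 0.0, 113.5]
wrist_force: [0.4, -0.8, 0.4]
opening: 0.0855
grasp_force: 0.0
```

```bash
python3 - <<'E'
from h import *
o=get_obs(); print(o['q'].round(1),o['ee_pos'],o['tcp_rot'])
E
```

```text
[26.6  3.9  7.4 95.5  0.1 93.1] [0.472885   0.23705411 0.21847131] [-1.78025298e+02  4.02190946e-02  1.13525725e+02]
```

Saturating joint 6 left a 2° tilt in the commanded pose. At this yaw it leans exactly toward the robot. Pushing outward past the reach limit should tilt it back, so I'll test that in small steps.

>>> {"name": "servo_tool", "arguments": {"moves": [[3.5,1.8,0,0],[7,3.5,0,0],[10.5,5.2,0,0],[14,7,0,0],[16.5,8.2,0,0],[18,9,0,0],[18.9,9.4,0,0],[18.9,9.4,0,0]]}}

```text
time: 4.4
ee_pos: [0.6628, 0.3306, 0.2161]
tcp_rot: [-177.9, 0.0, 113.2]
wrist_force: [-0.5, -0.6, -0.2]
opening: 0.0854
grasp_force: 0.0
```

```bash
python3 - <<'E'
from h import *
o=get_obs(); print(o['q'].round(1),o['ee_pos'],o['tcp_rot'],np.hypot(*o['ee_pos'][:2]))
E
```

```text
[2.650e+01 3.820e+01 5.160e+01 1.054e+02 1.000e-01 9.330e+01] [0.66281209 0.33055467 0.21607389] [-1.77918973e+02  4.67632708e-02  1.13157619e+02] 0.7406660906307612
```

>>> {"name": "servo_tool", "arguments": {"moves": [[3,1.5,0,0],[6,3,0,0],[9,4.5,0,0],[9,4.5,0,0]]}}

```text
time: 4.73
ee_pos: [0.7219, 0.3602, 0.1919]
tcp_rot: [-179.6, -0.1, 113.2]
wrist_force: [-0.4, -0.4, -1.7]
opening: 0.0854
grasp_force: 0.0
```

```bash
python3 - <<'E'
from h import *
o=get_obs(); print(o['q'].round(1),o['ee_pos'],o['tcp_rot'],np.hypot(*o['ee_pos'][:2]))
E
```

```text
[2.650e+01 5.170e+01 7.040e+01 1.091e+02 1.000e-01 9.330e+01] [0.72191995 0.36019629 0.19189082] [-1.79648525e+02 -5.65906120e-02  1.13153302e+02] 0.8067898028062
```

It worked: the tilt is down to 0.35°. One small extra push should remove the rest.

>>> {"name": "servo_tool", "arguments": {"moves": [[1.2,0.6,0,0],[1.2,0.6,0,0]]}}

```text
time: 4.9
ee_pos: [0.728, 0.3632, 0.1956]
tcp_rot: [179.2, -0.1, 113.2]
wrist_force: [1.5, -1.4, 0.7]
opening: 0.0856
grasp_force: 0.0
```

```bash
python3 - <<'E'
from h import *
o=get_obs(); print(o['q'].round(1),o['ee_pos'],o['tcp_rot'],np.hypot(*o['ee_pos'][:2]))
E
```

```text
[2.650e+01 5.160e+01 7.070e+01 1.083e+02 1.000e-01 9.330e+01] [0.72801974 0.36322718 0.19559529] [ 1.79203061e+02 -1.24996180e-01  1.13152231e+02] 0.8136010835414007
```

>>> {"name": "servo_tool", "arguments": {"moves": [[-2,-0.8,0,0.05],[-5.5,-2.2,0,0.15],[-9,-3.6,0.2,0.25],[-12.5,-5,0.4,0.35],[-16,-6.4,0.4,0.45],[-19.5,-7.8,0.4,0.55],[-22,-9,0.4,0.63],[-23.7,-9.6,0.4,0.68],[-24.3,-9.8,0.4,0.695],[-24.3,-9.8,0.4,0.695],[-24.3,-9.8,0.4,0.695]]}}

```text
time: 5.82
ee_pos: [0.485, 0.2653, 0.2019]
tcp_rot: [179.0, 0.1, 152.9]
wrist_force: [-0.1, -0.6, -0.5]
opening: 0.0854
grasp_force: 0.0
```

```bash
python3 - <<'E'
from h import *
np.set_printoptions(precision=4,suppress=True)
C,im,h=shot('wrist','w2'); o=get_obs(); print(o['time'],o['ee_pos'],o['tcp_rot'],o['q'])
m=cv2.inRange(h,(105,120,40),(130,255,255))
for b in blobs(m>0,150): print(b)
E
```

```text
5.8667 [0.4856 0.2654 0.201 ] [179.1053   0.0276 152.921 ] [28.414   4.1276  5.8064 90.9259  0.4841 55.4959]
(np.int32(848), array([259.2795,  38.296 ]), array([247,   0,  25,  79], dtype=int32))
(np.int32(1395), array([327.2545, 209.6566]), array([321, 158,  14, 129], dtype=int32))
```

View pics/w2.png

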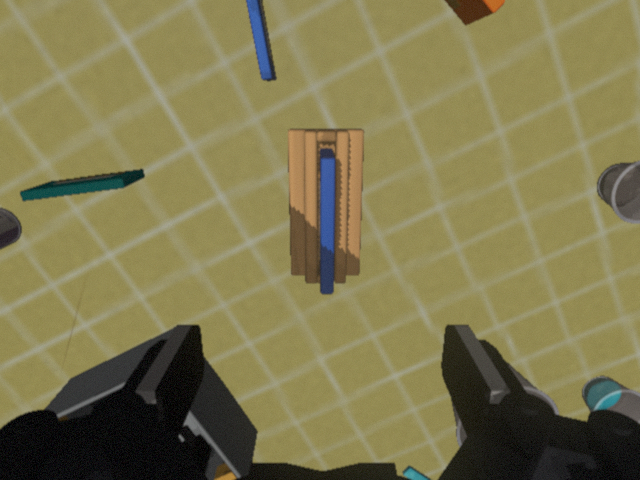

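The module's top face runs from (327,158) to (327,293) in the stand. The small blue decoy is at (262,40), and the box is at lower left. Now to measure the module exactly.

```bash
cat >> h.py <<'E'
def module(C,h,z,roi=(0,480,280,380)):
    m=cv2.inRange(h,(105,120,100),(130,255,255)); k=np.zeros_like(m); k[roi[0]:roi[1],roi[2]:roi[3]]=1; m*=k
    cs,_=cv2.findContours(m,cv2.RETR_EXTERNAL,cv2.CHAIN_APPROX_NONE); c=max(cs,key=cv2.contourArea)
    P=ray(C,c[:,0,:].astype(float),z)[:,:2]
    (x,y),(w,hh),a=cv2.minAreaRect((P*1000).astype(np.float32))
    b=cv2.boxPoints(((x,y),(w,hh),a)); e=[b[1]-b[0],b[2]-b[1]]; e=max(e,key=np.linalg.norm)
    return np.array([x,y]),(w,hh),np.degrees(np.arctan2(e[1],e[0]))%180,cv2.boundingRect(c)
E
python3 - <<'E'
from h import *
C,im,h=shot('wrist'); print(module(C,h,.064)); print(h[150:165:2,327],h[200,320:336])
E
```

```text
(array([477.63180542, 275.38607788]), (9.249417304992676, 66.74271392822266), np.float32(152.79701), (320, 157, 15, 96))
[[117  78  75]
 [115  85  66]
 [115  84  67]
 [116  84  73]
 [112 140 135]
 [110 154 159]
 [111 148 158]
 [111 157 158]] [[114 123 118]
 [111 159 148]
 [111 153 158]
 [111 159 159]
 [111 156 159]
 [110 151 160]
 [111 158 157]
 [111 156 155]
 [111 157 159]
 [111 154 156]
 [111 158 152]
 [111 155 155]
 [112 152 149]
 [113 142 124]
 [125  65  78]
 [ 16 110  81]]
```

```bash
sed -i 's/(105,120,100),(130,255,255)); k/(103,100,45),(130,255,255)); k/' h.py
python3 - <<'E'
from h import *
C,im,h=shot('wrist'); print(module(C,h,.064,(157,480,280,380))); print(h[150:160,327].tolist(),h[284:300,327].tolist()); print(get_obs()['ee_pos'])
E
```

```text
(array([491.40127563, 268.36627197]), (9.383374214172363, 97.79149627685547), np.float32(152.80203), (320, 157, 15, 136))
[[116, 84, 70], [116, 65, 67], [117, 71, 72], [123, 77, 66], [117, 74, 76], [118, 66, 70], [118, 85, 72], [114, 121, 99], [112, 145, 130], [112, 141, 155]] [[112, 112, 89], [112, 109, 89], [113, 116, 88], [111, 112, 89], [112, 113, 86], [112, 115, 89], [112, 119, 90], [110, 117, 89], [111, 120, 89], [116, 60, 85], [26, 58, 109], [26, 107, 138], [26, 110, 149], [27, 101, 147], [25, 96, 151], [26, 96, 149]]
[0.48578129 0.26550595 0.19953069]
```

>>> {"name": "servo_tool", "arguments": {"moves": [[0.3,0.2,-2,0],[0.56,0.29,-6,0],[0.56,0.29,-10,0],[0.56,0.29,-13.5,0],[0.56,0.29,-16,0],[0.56,0.29,-16.8,0],[0.56,0.29,-16.8,0]], "claw": 0.4}}

```text
time: 6.55
ee_pos: [0.4897, 0.2675, 0.0284]
tcp_rot: [179.5, -0.3, 152.9]
wrist_force: [0.5, 0.1, 0.2]
opening: 0.0514
grasp_force: 0.0
```

>>> {"name": "servo_tool", "arguments": {"moves": [[0,0,0,0],[0,0,0,0],[0,0,0,0],[0,0,0,0],[0,0,0,0],[0,0,0,0],[0,0,0,0]], "claw": 1}}

```text
time: 7.13
ee_pos: [0.4914, 0.2684, 0.033]
tcp_rot: [179.2, 0.0, 153.0]
wrist_force: [-0.2, -1.4, 6.2]
opening: 0.0093
grasp_force: 39.7
```

>>> {"name": "servo_tool", "arguments": {"moves": [[0,0,1.5,0],[0,0,4.5,0],[0,0,8,0],[0.5,-1,11,0.03],[1.5,-3.5,13.5,0.07],[3,-6.5,15,0.12],[4.5,-10,16,0.17],[6,-13.5,16.8,0.22],[7.6,-17,17,0.27],[9,-20,17,0.31],[10,-22.5,17,0.33],[10.6,-23.8,17,0.33],[10.9,-24.3,17,0.33],[10.9,-24.3,17,0.33],[10.9,-24.3,17,0.33]]}}

```text
time: 8.38
ee_pos: [0.5991, 0.0258, 0.201]
tcp_rot: [179.3, -0.1, 171.9]
wrist_force: [0.3, 0.4, -1.6]
opening: 0.0092
grasp_force: 39.1
```

```bash
python3 - <<'E'
from h import *
np.set_printoptions(precision=4,suppress=True)
C,im,h=shot('wrist','w3'); o=get_obs(); print(o['time'],o['ee_pos'],o['tcp_rot'])
m=cv2.inRange(h,(10,150,110),(24,255,255))
for b in blobs(m>0,40): print(b,ray(C,[b[1]],.068))
E
```

```text
8.4333 [0.599  0.0262 0.2011] [179.2949  -0.1234 171.9177]
(np.int32(170), array([414.5765, 124.6   ]), array([411, 111,   8,  29], dtype=int32)) [[0.5422 0.0947 0.068 ]]
(np.int32(659), array([249.4825, 150.1851]), array([234, 135,  32,  31], dtype=int32)) [[ 0.5429 -0.0118  0.068 ]]
(np.int32(416), array([418.4639, 287.2548]), array([405, 275,  26,  25], dtype=int32)) [[0.6561 0.0894 0.068 ]]
(np.int32(417), array([280.2854, 305.94  ]), array([268, 295,  25,  24], dtype=int32)) [[ 0.6561 -0.0117  0.068 ]]
```

View pics/w3.png

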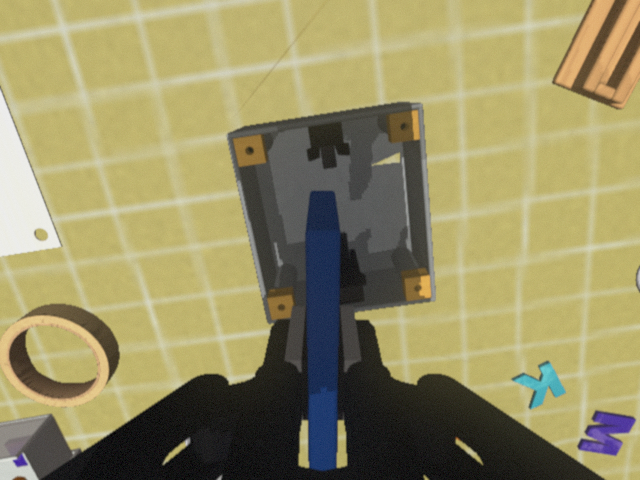

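The box lies beneath the held module, with the thread holes near (250,151), (403,127), (419,287) and (281,307). The module's end face is at rows 190–230. I'll locate the holes and the slot next.

```bash
cat >> h.py <<'E'
L=np.array([[57,50],[-57,50],[-57,-50],[57,-50]])/1000.
def fit(P,Q):  # Q -> P rigid 2d
    a,b=P.mean(0),Q.mean(0); H=(Q-b).T@(P-a); t=np.arctan2(H[0,1]-H[1,0],H[0,0]+H[1,1])
    R=np.array([[np.cos(t),-np.sin(t)],[np.sin(t),np.cos(t)]]); c=a-R@b
    return c,np.degrees(t),((Q@R.T+c)-P)*1000
def hole(h,u,v,r,f):
    V=h[v-r:v+r+1,u-r:u+r+1,2].astype(float); m=f(V); y,x=np.nonzero(m); return (u-r+x.mean(),v-r+y.mean()),m.sum()
E
python3 - <<'E'
from h import *
np.set_printoptions(precision=4,suppress=True)
C,im,h=shot('wrist'); 
H=[hole(h,u,v,7,lambda V:V<0.6*np.median(V)) for u,v in [(281,307),(250,151),(403,127),(419,287)]]
# order: world: (281,307)->+x -y ; (250,151)-> -x -y; (403,127)-> -x +y; (419,287)-> +x +y
print(H); P=ray(C,[a for a,_ in H],.068)[:,:2]
Q=L[[3,2,1,0]]; print(P); print(fit(P,Q))
o=get_obs(); print(o['ee_pos'],o['tcp_rot'])
# module top in hand: rows profile at col 322
print([ (r,h[r,322].tolist()) for r in list(range(184,262,4))+list(range(452,480,2))])
z=o['ee_pos'][2]-.031+.064
print('grasp end est',ray(C,[(322,230),(322,470)],z))
E
```

```text
[((np.float64(279.93333333333334), np.float64(307.2)), np.int64(15)), ((np.float64(248.74285714285713), np.float64(150.22857142857143)), np.int64(35)), ((np.float64(402.0), np.float64(126.16666666666667)), np.int64(12)), ((np.float64(417.3333333333333), np.float64(287.6666666666667)), np.int64(3))]
[[ 0.657  -0.0117]
 [ 0.5428 -0.012 ]
 [ 0.5418  0.087 ]
 [ 0.6562  0.089 ]]
(array([0.5995, 0.0381]), np.float64(0.5357990739470537), array([[-0.1084,  0.3507],
       [ 0.1443, -0.4916],
       [ 0.145 ,  0.5245],
       [-0.1809, -0.3837]]))
[0.5989 0.0263 0.2011] [179.2996  -0.1183 171.9484]
[(184, [120, 5, 94]), (188, [100, 8, 96]), (192, [111, 137, 65]), (196, [109, 161, 68]), (200, [110, 146, 70]), (204, [112, 152, 67]), (208, [110, 148, 69]), (212, [113, 171, 67]), (216, [113, 131, 70]), (220, [111, 144, 69]), (224, [110, 158, 66]), (228, [110, 156, 67]), (232, [111, 165, 82]), (236, [110, 161, 87]), (240, [112, 173, 81]), (244, [108, 172, 83]), (248, [109, 162, 82]), (252, [109, 171, 79]), (256, [110, 161, 84]), (260, [109, 199, 78]), (452, [111, 176, 110]), (454, [110, 187, 109]), (456, [110, 181, 110]), (458, [109, 178, 110]), (460, [109, 175, 108]), (462, [110, 184, 111]), (464, [109, 190, 106]), (466, [110, 187, 112]), (468, [110, 189, 109]), (470, [109, 179, 84]), (472, [124, 66, 27]), (474, [108, 53, 24]), (476, [135, 20, 26]), (478, [138, 53, 24])]
grasp end est [[0.5502 0.0324 0.2341]
 [0.6348 0.0203 0.2341]]
```

>>> {"name": "servo_tool", "arguments": {"moves": [[0,0.6,-2,0.07],[0,1.2,-5,0.15],[0,1.2,-7.5,0.15],[0,1.2,-9,0.15],[0,1.2,-9,0.15],[0,1.2,-9,0.15]]}}

```text
time: 8.98
ee_pos: [0.5986, 0.038, 0.1108]
tcp_rot: [179.3, -0.2, -179.5]
wrist_force: [-0.5, 0.6, -0.3]
opening: 0.0095
grasp_force: 39.1
```

```bash
python3 - <<'E'
from h import *
np.set_printoptions(precision=4,suppress=True)
C,im,h=shot('wrist','w4'); o=get_obs(); print(o['ee_pos'],o['tcp_rot'])
E
```

```text
[0.5994 0.0378 0.1121] [ 179.3086   -0.0661 -179.4732]
```

View pics/w4.png

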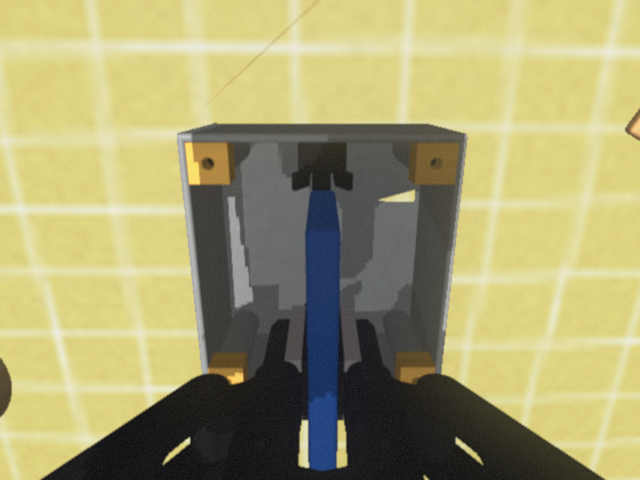

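The module sits centred, with column 322 midway between the holes at (208,163) and (437,163). A quick check of x and yaw from these two holes, then insertion.

```bash
python3 - <<'E'
from h import *
np.set_printoptions(precision=4,suppress=True)
C,im,h=shot('wrist'); o=get_obs(); print(o['ee_pos'],o['tcp_rot'])
H=[hole(h,u,v,9,lambda V:V<0.55*np.median(V)) for u,v in [(437,163),(208,163)]]
P=ray(C,[a for a,_ in H],.068)[:,:2]; print(H,P,fit(P,L[[1,2]]))
col=h[222:240,322,2].astype(int); print(col.tolist(), h[184:196,322].tolist())
z=o['ee_pos'][2]-.031; print(ray(C,[(322,231)],z+.064),ray(C,[(322,190.5)],z+.011))
E
```

```text
[0.5998 0.0376 0.1127] [ 179.3066    0.0037 -179.4875]
[((np.float64(432.75), np.float64(159.83333333333334)), np.int64(12)), ((np.float64(208.79032258064515), np.float64(159.79032258064515)), np.int64(62))] [[ 0.542   0.0864]
 [ 0.5427 -0.0121]] (array([0.5994, 0.0375]), np.float64(0.3815351161699247), array([[-0.005 ,  0.7494],
       [ 0.005 , -0.7494]]))
[83, 81, 79, 83, 80, 80, 82, 87, 86, 94, 93, 97, 99, 100, 102, 98, 97, 98] [[120, 7, 37], [38, 28, 36], [38, 31, 33], [90, 8, 34], [0, 26, 30], [140, 23, 34], [112, 111, 62], [112, 136, 77], [112, 147, 83], [110, 158, 79], [109, 154, 78], [110, 160, 78]]
[[0.5502 0.0365 0.1457]] [[0.5506 0.0372 0.0927]]
```

```bash
python3 - <<'E'
from h import *
np.set_printoptions(precision=4,suppress=True)
C,im,h=shot('wrist'); o=get_obs(); print(o['ee_pos'])
H=[hole(h,u,v,6,lambda V:V<0.65*np.median(V)) for u,v in [(437,163),(208,163)]]
P=ray(C,[a for a,_ in H],.068)[:,:2]; print(H,P,fit(P,L[[1,2]]))
print(h[150:176,437,2].tolist(),h[163,425:450,2].tolist())
E
```

```text
[0.6    0.0374 0.1128]
[((np.float64(432.6666666666667), np.float64(158.4)), np.int64(15)), ((np.float64(211.76190476190476), np.float64(158.52380952380952)), np.int64(21))] [[ 0.542   0.0862]
 [ 0.5427 -0.0111]] (array([0.5994, 0.038 ]), np.float64(0.4120623026892837), array([[-0.0095,  1.3264],
       [ 0.0095, -1.3264]]))
[123, 121, 119, 111, 98, 92, 93, 90, 91, 94, 96, 96, 98, 97, 105, 113, 113, 121, 119, 120, 117, 118, 118, 118, 117, 118] [113, 119, 122, 120, 116, 112, 112, 104, 103, 100, 99, 97, 97, 101, 104, 106, 118, 117, 122, 122, 117, 120, 117, 118, 123]
```

>>> {"name": "servo_tool", "arguments": {"moves": [[-0.08,0.04,-1,0],[-0.08,0.04,-2,0],[-0.08,0.04,-2.8,0],[-0.08,0.04,-3.4,0],[-0.08,0.04,-4,0],[-0.08,0.04,-4.5,0],[-0.08,0.04,-5,0],[-0.08,0.04,-5,0]]}}

```text
time: 9.8
ee_pos: [0.598, 0.0373, 0.0596]
tcp_rot: [179.3, -0.2, -179.5]
wrist_force: [0.4, 0.1, -1.6]
opening: 0.0094
grasp_force: 39.1
```

It's in the slot freely, so I'll continue down.

>>> {"name": "servo_tool", "arguments": {"moves": [[0,0,-0.7,0],[0,0,-1.4,0],[0,0,-2.1,0],[0,0,-2.6,0],[0,0,-3,0],[0,0,-3.1,0],[0,0,-3.1,0],[0,0,-3.1,0]]}}

```text
time: 10.47
ee_pos: [0.5983, 0.0374, 0.0328]
tcp_rot: [179.3, -0.0, -179.5]
wrist_force: [-13.1, 1.0, 24.1]
opening: 0.0095
grasp_force: 43.0
```

The TCP is at 0.0328, the same height as when it was gripped in the stand (equal floor height), and it pushes back with 24 N, so it's home. Releasing.

>>> {"name": "servo_tool", "arguments": {"moves": [[0.05,0,0.1,0],[0.05,0,0.1,0],[0.05,0,0.1,0],[0.05,0,0.1,0]], "claw": 0.5}}

```text
time: 10.8
ee_pos: [0.5989, 0.0373, 0.0304]
tcp_rot: [179.3, -0.1, -179.5]
wrist_force: [0.4, 0.2, 0.0]
opening: 0.0424
grasp_force: 0.0
```

>>> {"name": "servo_tool", "arguments": {"moves": [[0,0,2,0],[0,0,6,0],[0,0,10,0],[0,0,14,0],[0,0,16.8,0],[0,0,16.8,0],[0,0,16.8,0]]}}

```text
time: 11.38
ee_pos: [0.5999, 0.0374, 0.2006]
tcp_rot: [179.3, 0.1, -179.5]
wrist_force: [0.8, -0.3, -0.3]
opening: 0.0426
grasp_force: 0.0
```

```bash
python3 - <<'E'
from h import *
np.set_printoptions(precision=4,suppress=True)
C,im,h=shot('wrist','w5'); o=get_obs(); print(o['time'],o['ee_pos'],o['tcp_rot'])
H=h.copy(); print(module(C,h,.064,(120,480,280,380)))
m=cv2.inRange(h,(10,150,80),(24,255,255))
for b in blobs(m>0,100): print(b,ray(C,[b[1]],.068))
E
```

```text
11.4333 [0.5993 0.0373 0.1987] [ 179.317    -0.0993 -179.5289]
(array([598.4078,  37.9005]), (101.01358032226562, 10.730972290039062), np.float32(0.033260852), (313, 146, 16, 142))
(np.int32(675), array([243.083 , 138.0933]), array([229, 124,  30,  29], dtype=int32)) [[ 0.5428 -0.0119  0.068 ]]
(np.int32(569), array([252.6327, 295.3216]), array([240, 281,  26,  28], dtype=int32)) [[ 0.6537 -0.011   0.068 ]]
(np.int32(392), array([389.1964, 296.977 ]), array([377, 286,  26,  23], dtype=int32)) [[0.6549 0.0879 0.068 ]]
```

View pics/w5.png

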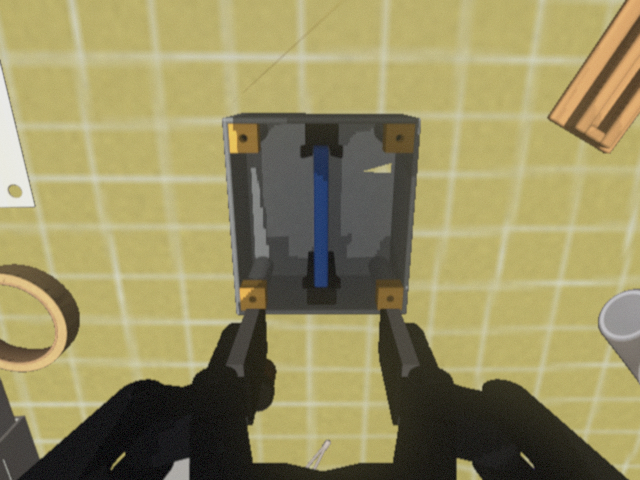

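The module stands in the slot at column 321, rows 146–288, and the thread holes are visible at (243,138), (399,138), (252,298) and (390,298). I'll check the seating depth and refit the box.

```bash
python3 - <<'E'
from h import *
np.set_printoptions(precision=4,suppress=True)
C,im,h=shot('wrist'); o=get_obs(); print(o['ee_pos'],o['tcp_rot'])
print([h[r,321].tolist() for r in range(142,154)],[h[r,320].tolist() for r in range(282,292)])
print([(r,h[r,308:334,0].tolist()) for r in (160,)])
def edge(r): 
    m=(h[r,300:345,0]>100)&(h[r,300:345,0]<125)&(h[r,300:345,1]>100); i=np.nonzero(m)[0]; return 300+i[0]-.5,300+i[-1]+.5
for r in (160,180,200,220,250,275): a,b=edge(r); p=ray(C,[(a,r),(b,r)],.064); print(r,a,b,p[:,1],(p[1]-p[0])[1]*1000)
print(ray(C,[(321,146),(320,288)],.064))
g=cv2.cvtColor(im,cv2.COLOR_RGB2GRAY); big=cv2.resize(np.hstack([im[v-15:v+16,u-15:u+16] for u,v in [(243,138),(399,138),(252,298),(390,298)]]),None,fx=6,fy=6,interpolation=0)
cv2.imwrite('pics/holes.png',big[:,:,::-1])
E
```

```text
[0.5988 0.0373 0.1976] [ 179.3192   -0.2073 -179.5248]
[[21, 58, 44], [30, 65, 39], [30, 98, 34], [30, 64, 36], [23, 54, 38], [117, 47, 49], [114, 98, 65], [113, 101, 71], [111, 124, 76], [109, 136, 79], [113, 132, 79], [113, 140, 84]] [[110, 167, 110], [110, 159, 111], [110, 162, 110], [111, 162, 110], [110, 157, 112], [111, 161, 109], [110, 149, 101], [113, 127, 84], [111, 54, 47], [16, 70, 40]]
[(160, [75, 30, 60, 30, 90, 111, 112, 110, 112, 111, 113, 111, 110, 111, 111, 112, 111, 111, 112, 112, 120, 90, 15, 75, 90, 45])]
160 313.5 327.5 [0.0328 0.0419] 9.142388615642808
180 313.5 327.5 [0.0328 0.0421] 9.285176712985184
200 313.5 327.5 [0.0328 0.0422] 9.432495775953225
220 313.5 327.5 [0.0328 0.0424] 9.584564947022034
250 313.5 327.5 [0.0328 0.0427] 9.822090170107906
275 312.5 327.5 [0.0322 0.0429] 10.745206589694565
[[0.5466 0.0376 0.064 ]
 [0.6477 0.0376 0.064 ]]
```

View pics/holes.png

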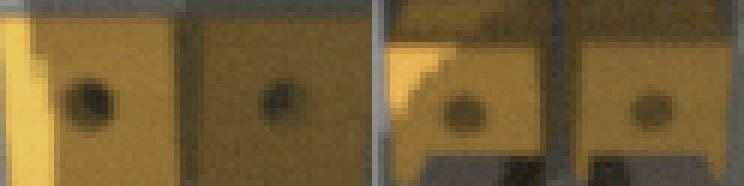

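```bash
python3 - <<'E'
from h import *
np.set_printoptions(precision=4,suppress=True)
C,im,h=shot('wrist'); o=get_obs(); print(o['ee_pos'],o['tcp_rot'])
P=ray(C,[(390.2,301.2),(399.7,139.2),(242.2,139.5),(251.7,301.7)],.068)[:,:2]; print(P,fit(P,L),np.linalg.norm(P[0]-P[1]),np.linalg.norm(P[2]-P[3]),np.linalg.norm(P[1]-P[2]),np.linalg.norm(P[0]-P[3]))
for z in (.06,.064,.068,.072): p=ray(C,[(321,147),(320,289.5)],z); print(z,p[1]-p[0],p.mean(0))
C2,im2,h2=shot('side','s2'); C3,im3,h3=shot('scene')
m=cv2.inRange(h2,(103,110,40),(130,255,255)); m[:215]=0;m[275:]=0;m[:,:310]=0;m[:,390:]=0
print([(b[0],b[1],b[2]) for b in blobs(m>0,10)])
m=cv2.inRange(h3,(103,110,40),(130,255,255)); m[:205]=0;m[280:]=0;m[:,:270]=0;m[:,355:]=0
print([(b[0],b[1],b[2]) for b in blobs(m>0,10)])
for Cx,n in ((C2,'side'),(C3,'scene')):
    K,R,p=Cx
    for z in (.064,.068):
        X=np.array([[.5495,.038,z],[.6495,.038,z]]); q=(K@(R.T@(X-p).T)).T; print(n,z,q[:,:2]/q[:,2:])
E
```

```text
[0.5986 0.0373 0.1972] [ 179.3243   -0.2567 -179.5281]
[[ 0.6549  0.0882]
 [ 0.5408  0.0873]
 [ 0.5416 -0.0121]
 [ 0.6554 -0.0114]] (array([0.5982, 0.038 ]), np.float64(0.3878664853568314), array([[-0.0492,  0.201 ],
       [ 0.042 ,  0.2807],
       [-0.1242, -0.2778],
       [ 0.1314, -0.2039]])) 0.1140917853484123 0.11374394425442699 0.09944276595916153 0.09959398496193013
0.06 [ 0.1026 -0.      0.    ] [0.5982 0.0376 0.06  ]
0.064 [ 0.1012 -0.      0.    ] [0.597  0.0376 0.064 ]
0.068 [ 0.0997 -0.     -0.    ] [0.5958 0.0376 0.068 ]
0.072 [ 0.0982 -0.      0.    ] [0.5946 0.0375 0.072 ]
[(np.int32(416), array([347.1346, 236.1587]), array([325, 230,  44,  16], dtype=int32))]
[(np.int32(110), array([309.9182, 237.0818]), array([298, 227,  26,  21], dtype=int32))]
side 0.064 [[324.534  233.7012]
 [367.2406 230.3801]]
side 0.068 [[324.5638 232.2123]
 [367.3387 228.9031]]
scene 0.064 [[325.3719 247.6786]
 [298.6026 227.1743]]
scene 0.068 [[325.4061 246.4851]
 [298.5686 225.9873]]
```

The side and scene masks both put the module top at z = 0.064, so it's fully home. Box centre is about (0.599, 0.038), yaw 0.45°. On to the cover.

>>> {"name": "servo_tool", "arguments": {"moves": [[-0.5,-2,0.5,0],[-1.2,-5.5,1,0],[-2,-9.5,1,0],[-2.8,-13.5,1,0],[-3.6,-17.5,1,0],[-4.5,-21.5,1,0],[-5.4,-25.5,1,0],[-6,-28.5,1,0],[-6.4,-30,1,0],[-6.4,-30,1,0],[-6.4,-30,1,0]]}}

```text
time: 12.55
ee_pos: [0.5345, -0.2632, 0.2078]
tcp_rot: [179.3, -0.2, -179.6]
wrist_force: [0.5, -0.1, 0.3]
opening: 0.0425
grasp_force: 0.0
```

```bash
python3 - <<'E'
from h import *
np.set_printoptions(precision=4,suppress=True)
C,im,h=shot('wrist','w6'); o=get_obs(); print(o['time'],o['ee_pos'],o['tcp_rot'])
m=((h[:,:,1]<50)&(h[:,:,2]>130)).astype(np.uint8)
cs,_=cv2.findContours(m,cv2.RETR_EXTERNAL,cv2.CHAIN_APPROX_NONE); c=max(cs,key=cv2.contourArea)
P=(ray(C,c[:,0].astype(float),.004)[:,:2]*1000).astype(np.float32); print(cv2.minAreaRect(P),cv2.boundingRect(c))
d=((h[:,:,2]<70)).astype(np.uint8); 
for b in blobs(d,300): print(b)
E
```

```text
12.6 [ 0.5348 -0.2623  0.2081] [ 179.2697   -0.1789 -179.5556]
((536.5679321289062, -263.33599853515625), (140.53443908691406, 132.57852172851562), 0.9551940560340881) (240, 116, 161, 165)
(np.int32(1603), array([322.3356, 204.6906]), array([311, 149,  22, 116], dtype=int32))
(np.int32(8478), array([609.2785, 283.8631]), array([570, 197,  70, 183], dtype=int32))
(np.int32(44674), array([324.9469, 423.5162]), array([ 17, 309, 611, 171], dtype=int32))
```

View pics/w6.png

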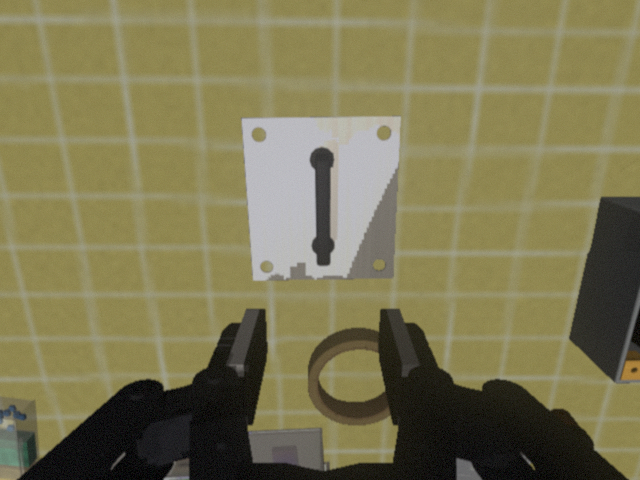

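The cover's four holes are at (259,135), (384,132), (379,265) and (267,267). The handle lies along column 322, rows 149–265. Measuring.

```bash
cat >> h.py <<'E'
def choles(C,h,uv,z=.004):
    out=[]
    for u,v in uv:
        w=h[v-11:v+12,u-11:u+12]; m=((w[:,:,1]>75)&(w[:,:,0]>15)&(w[:,:,0]<40)).astype(np.uint8)
        b=min(blobs(m,8),key=lambda b:np.linalg.norm(b[1]-11)); out.append((u-11+b[1][0],v-11+b[1][1],b[0]))
    return np.array(out)
E
python3 - <<'E'
from h import *
np.set_printoptions(precision=4,suppress=True)
C,im,h=shot('wrist'); o=get_obs(); print(o['ee_pos'],o['tcp_rot'])
H=choles(C,h,[(379,265),(384,132),(259,135),(267,267)]); print(H)
P=ray(C,H[:,:2],.004)[:,:2]; print(P,fit(P,L))
d=(h[:,:,2]<70); d[:145]=0;d[300:]=0;d[:,:300]=0;d[:,345:]=0
for r in (175,190,205,220): i=np.nonzero(d[r])[0]; print(r,i[0],i[-1],ray(C,[((i[0]+i[-1])/2,r)],.040))
E
```

```text
[ 0.5351 -0.2618  0.2083] [ 179.2768   -0.1625 -179.4997]
[[377.5333 264.0381 105.    ]
 [382.5    132.0703 128.    ]
 [257.1026 133.3846 117.    ]
 [262.8636 265.5455  44.    ]]
[[ 0.5926 -0.2102]
 [ 0.4786 -0.2119]
 [ 0.4803 -0.3122]
 [ 0.5942 -0.3119]] (array([ 0.5364, -0.2615]), np.float64(0.6749387429254974), array([[ 0.2115, -0.6982],
       [ 0.23  , -0.3241],
       [-0.2364, -0.0527],
       [-0.2051,  1.075 ]]))
175 315 327 [[ 0.5069 -0.2614  0.04  ]]
190 315 327 [[ 0.5182 -0.2613  0.04  ]]
205 316 327 [[ 0.5297 -0.2609  0.04  ]]
220 316 327 [[ 0.5415 -0.2608  0.04  ]]
```

>>> {"name": "servo_tool", "arguments": {"moves": [[0.1,0.05,-2,0.007],[0.13,0.05,-6,0.007],[0.13,0.05,-10,0.007],[0.13,0.05,-14,0.007],[0.13,0.05,-17,0.007],[0.13,0.05,-18.5,0.007],[0.13,0.05,-19.2,0.007],[0.13,0.05,-19.2,0.007],[0.13,0.05,-19.2,0.007]]}}

```text
time: 13.4
ee_pos: [0.537, -0.2616, 0.0178]
tcp_rot: [179.3, -0.1, -179.1]
wrist_force: [-1.3, -0.4, 0.9]
opening: 0.0429
grasp_force: 0.0
```

>>> {"name": "servo_tool", "arguments": {"moves": [[0,0,0,0],[0,0,0,0],[0,0,0,0],[0,0,0,0],[0,0,0,0],[0,0,0,0],[0,0,0,0]], "claw": 1, "force": 70}}

```text
time: 13.98
ee_pos: [0.5372, -0.2623, 0.0186]
tcp_rot: [179.4, 0.0, -179.1]
wrist_force: [0.4, 3.2, 6.0]
opening: 0.0093
grasp_force: 70.4
```

>>> {"name": "servo_tool", "arguments": {"moves": [[0,0,0.8,0],[0,0,2.5,0],[0,0,5,0],[0,0,8,0],[0.2,1,10.5,0],[0.6,3,11.5,0],[1.2,6,12,0],[2,9.5,12,0],[2.8,13,12,0],[3.5,16.5,12,-0.003],[4.2,20,12,-0.007],[5,23.5,12,-0.007],[5.6,26.5,12,-0.007],[6,28.5,12,-0.007],[6.2,29.6,12,-0.007],[6.3,30,12,-0.007],[6.3,30,12,-0.007],[6.3,30,12,-0.007]]}}

```text
time: 15.48
ee_pos: [0.5992, 0.0368, 0.1369]
tcp_rot: [179.3, -0.1, -179.6]
wrist_force: [-1.1, 0.1, -2.6]
opening: 0.0096
grasp_force: 69.1
```

```bash
python3 - <<'E'
from h import *
C,im,h=shot('wrist','w7'); o=get_obs(); print(o['time'],o['ee_pos'],o['tcp_rot'],o['opening'],o['wrist_force'],o['torque'])
E
```

```text
15.5333 [0.59915028 0.03658586 0.13691812] [ 1.79335982e+02 -1.31984009e-01 -1.79597450e+02] 0.009596608773132573 [-0.41087572 -0.19322836 -2.86273191] [ 0.02338118 -0.02137827  0.05502595]
```

View pics/w7.png

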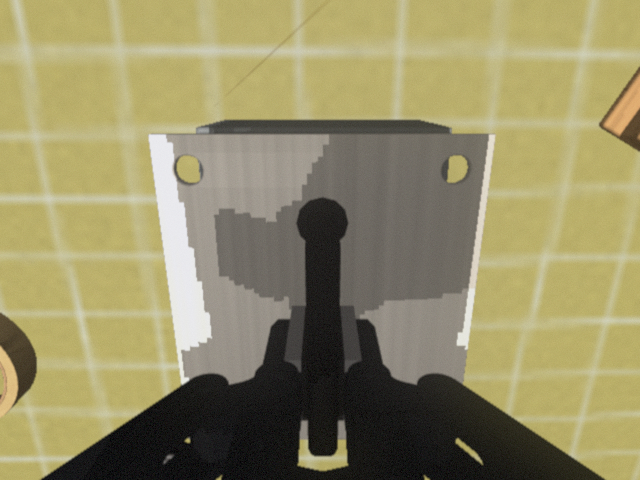

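The cover is held square, its near holes at (189,169) and (456,169), with the box edge showing behind it. I'll compute the final shift.

```bash
python3 - <<'E'
from h import *
np.set_printoptions(precision=4,suppress=True)
C,im,h=shot('wrist'); o=get_obs(); print(o['ee_pos'],o['tcp_rot'])
def c(u,v):
    w=h[v-20:v+21,u-20:u+21]; m=(w[:,:,1]>90).astype(np.uint8)
    b=max(blobs(m,30),key=lambda b:b[0]); return (u-20+b[2][0]+b[2][2]/2-.5,v-20+b[2][1]+b[2][3]/2-.5),b[2]
A=[c(456,169),c(189,169)]; print(A)
for off in (.0145,.0165,.0186):
    P=ray(C,[a[0] for a in A],o['ee_pos'][2]-off+.004)[:,:2]; print(off,P,np.linalg.norm(P[0]-P[1]),fit(P,L[[1,2]])[:2])
# box corners visible at top edge: far rim line
E
```

```text
[0.5992 0.0365 0.1369] [ 179.3308   -0.1292 -179.6142]
[((np.float64(457.5), np.float64(168.5)), array([12,  6, 20, 28], dtype=int32)), ((np.float64(188.0), np.float64(169.0)), array([ 8,  7, 23, 27], dtype=int32))]
0.0145 [[ 0.5401  0.0854]
 [ 0.5407 -0.0126]] 0.09800622218049398 (array([0.5974, 0.0368]), np.float64(0.3626882137694889))
0.0165 [[ 0.5405  0.0861]
 [ 0.5411 -0.0132]] 0.09928200434045427 (array([0.5978, 0.0368]), np.float64(0.3626882137695277))
0.0186 [[ 0.5408  0.0868]
 [ 0.5414 -0.0138]] 0.10062157560841259 (array([0.5981, 0.0369]), np.float64(0.36268821376949134))
```

>>> {"name": "servo_tool", "arguments": {"moves": [[0.1,0.11,-1.2,0.001],[0.1,0.11,-2.4,0.001],[0.1,0.11,-3.3,0.001],[0.1,0.11,-3.9,0.001],[0.1,0.11,-4.1,0.001],[0.1,0.11,-4.1,0.001],[0.1,0.11,-4.1,0.001],[0.1,0.11,-4.1,0.001],[0.1,0.11,-4.1,0.001],[0.1,0.11,-4.1,0.001]]}}

```text
time: 16.42
ee_pos: [0.6005, 0.039, 0.0964]
tcp_rot: [179.3, -0.1, -179.5]
wrist_force: [0.7, -0.3, -2.3]
opening: 0.0096
grasp_force: 69.0
```

```bash
python3 - <<'E'
from h import *
np.set_printoptions(precision=4,suppress=True)
C,im,h=shot('wrist','w8'); o=get_obs(); print(o['time'],o['ee_pos'],o['tcp_rot'],o['wrist_force'])
s=camera('side')[195:285,300:400]; q=camera('scene')[195:285,265:365]
w=im[120:240,140:500]
big=np.vstack([cv2.resize(w,(720,240),interpolation=cv2.INTER_CUBIC),np.hstack([cv2.resize(s,(360,324),interpolation=cv2.INTER_CUBIC),cv2.resize(q,(360,324),interpolation=cv2.INTER_CUBIC)])])
cv2.imwrite('pics/fin.png',big[:,:,::-1])
E
```

```text
16.4667 [0.6005 0.039  0.0962] [ 179.3149   -0.0861 -179.4657] [ 0.5427 -0.0165 -3.3149]
```

View pics/fin.png

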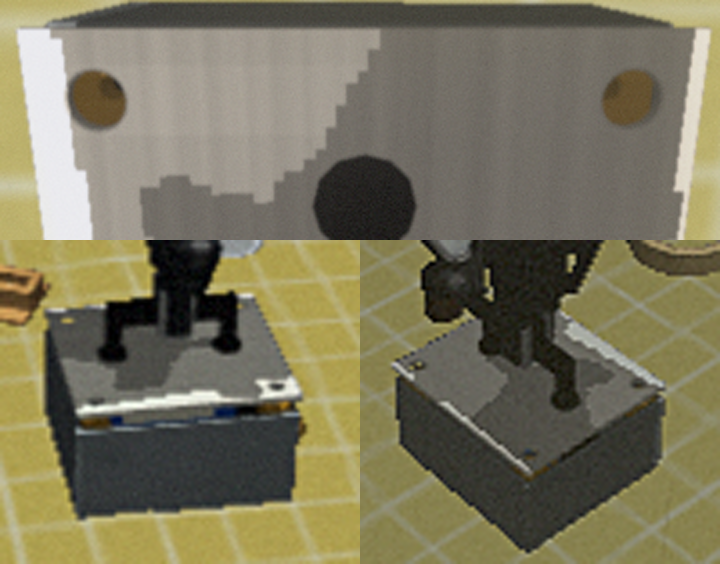

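Both near threads show through the cover holes. The threads are at about (196,163.5) and (446,164), the cover holes at (188.5,169.5) and (455.5,168.5). The side view shows an even gap of about 1 cm. I'll cast rays for the offset.

```bash
python3 - <<'E'
from h import *
np.set_printoptions(precision=4,suppress=True)
C,im,h=shot('wrist'); o=get_obs(); print(o['ee_pos'])
T=[]
for u,v in [(446,164),(196,164)]:
    V=h[v-6:v+7,u-6:u+7,2].astype(int); print(V[::2].tolist())
zt=o['ee_pos'][2]-.0178+.004
a=ray(C,[(455.5,168.5),(188.5,169.5)],zt)[:,:2]; b=ray(C,[(446,164),(196,163.5)],.068)[:,:2]; print(a,b,(b-a)*1000)
print(fit(a,L[[1,2]])[:2],fit(b,L[[1,2]])[:2])
E
```

```text
[0.6004 0.039  0.096 ]
[[113, 116, 115, 114, 117, 111, 106, 100, 96, 99, 100, 101, 102], [119, 112, 110, 114, 106, 93, 83, 81, 82, 90, 96, 99, 98], [114, 112, 110, 97, 82, 80, 80, 76, 75, 82, 93, 95, 98], [112, 108, 98, 89, 83, 81, 79, 75, 72, 82, 87, 93, 101], [109, 98, 89, 81, 82, 83, 80, 80, 78, 87, 94, 100, 100], [111, 94, 83, 82, 81, 79, 82, 81, 88, 95, 98, 97, 98], [109, 97, 89, 89, 92, 93, 94, 95, 96, 103, 98, 97, 101]]
[[104, 109, 110, 96, 89, 99, 121, 143, 164, 165, 167, 167, 167], [83, 83, 72, 68, 74, 68, 68, 67, 101, 138, 162, 170, 166], [82, 72, 73, 73, 74, 69, 63, 55, 44, 66, 116, 157, 166], [79, 72, 75, 70, 78, 76, 81, 72, 49, 46, 66, 111, 157], [88, 83, 68, 74, 76, 78, 80, 83, 81, 78, 73, 93, 133], [93, 87, 85, 82, 80, 81, 78, 84, 84, 82, 82, 93, 117], [101, 95, 97, 96, 89, 94, 89, 87, 94, 94, 95, 100, 109]]
[[ 0.5418  0.0881]
 [ 0.5429 -0.0111]] [[ 0.5424  0.0887]
 [ 0.5429 -0.0122]] [[ 0.5439  0.6412]
 [-0.0003 -1.0444]]
(array([0.5993, 0.0391]), np.float64(0.5980338848383073)) (array([0.5996, 0.0385]), np.float64(0.27901067880703834))
```

The offset is about 0.5 mm against a 3 mm tolerance, the gap is about 10 mm, and the tilt is 0.7°. The wrist carries only the cover's weight. Handing in.

```bash
python3 -c "
from workcell import *
o=get_obs();print(o['time'],o['ee_pos'],o['qd'].round(2));print(job_done())"
```

```text
16.6167 [0.60037923 0.03896413 0.09601534] [ 0.07  0.06 -0.12 -0.03  0.03 -0.05]
the job is handed in; nothing more can be done
None
```

The blue module is fully home in the slot and released. The cover is held about 1 cm above the box, tilted 0.7°, with its holes within about 0.5 mm of the threads (near pair checked directly), and the job was handed in at 16.6 s; the result was not reported back.

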